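Close down the date-labelling station

ROBOT

A 6-joint arm with a two-finger parallel gripper is mounted at the origin on a cart in front of the work surface, level with it; the furniture and walls round the work are solid. World frame = base frame: x ahead of the robot, y to its left, z up, the work surface at z = 0. Lengths are in m, angles in rad, forces in N, time in s.
With the tool pointing down it reaches from about 0.35 to 0.775 m from the base axis. Payload 5.5 kg.
Tool frame: the origin (TCP) lies at the very end of the fingers, on their centre line; the grasp point (between the pads) lies 19 mm behind it; z points along the fingers, y is the line along which they close (so a half turn about z gives the same grasp; the last joint's range is limited). The gripper opens to 85 mm and grips with 20 to 120 N. Pads are 22 mm wide; open, the fingers measure 114 mm over their backs; the gripper's body (76 mm by 85 mm) begins 54 mm behind the grasp point. The pads swing forward as they close: fully open they stand 13 mm farther back than shut.
Start: joints at [1.001, 0.313, 0.046, 1.304, 0, 1.431], TCP at [0.24, 0.523, 0.231] pointing down, gripper open.
Joint ranges: [-2.76, 2.76], [-0.86, 1.69], [-1.03, 1.26], [-2.2, 2.34], [-1.47, 1.5], [-3.14, 3.14]. Speed limits (rad/s): [2.57, 2.57, 3.14, 3.14, 3.14, 3.14].

INTERFACE

Orientations are given as a unit quaternion [w, x, y, z].
In Python, from workcell import env, imaging, ticket gives the robot as it stands. The module is installed in compiled form; this text tells all that it offers.
- The arm moves only by the tool apply_moves, never from a script. Its argument "rows" is a list of rows, each an object with "xyz": the shift along the tool's x, y, z in mm, a list of three; "turn": the turn, a rotation vector about the tool's x, y, z in rad, a list of three; "grip": the opening, from 0 (shut) to 1 (fully open). A call has 1 to 12 rows; each row is the pose to reach, as a shift and turn from the pose commanded when the call began, along the tool's axes at that moment; what a row does not reach only later rows make up. A row lasts 1/12 s, in which the tool goes at most 41.7 mm and 7.16 degrees, less where a joint would pass 70% of its speed; a pose out of reach is approached as far as the arm can. A call with a gripper value outside its range is refused whole. The fingers move at their own pace and stop on an object; "force" is the grip in N (left out, the last holds). Time passes only in rows, so rows that repeat a pose let the fingers close. It gives the time, the measured TCP pose, the force, the opening and the grip force at its end, in the units of the state.
- env.get_state(): the state, without advancing time (a new reading comes with each control period).
- imaging.read_camera(name): name is "scene" or "top" or "wrist"; returns a dict with "color" (384x512x3 uint8, blue, green, red), "z_map" (384x512 float32, m along the optical axis (not along the pixel's ray), 0 where there is no reading), "camera_matrix" (3x3 intrinsics, pixels), "view" (4x4, takes a point from world to camera coordinates). Camera axes: x right, y down, z forward; pixel columns grow to the right and rows downward; lengths in m; the calibration is good to about 2 mm. A picture is of the moment at which its call begins.
- ticket.hand_in(): hands the job in; it is judged then, once.
The state is a dict: "clock": time; "joint_pos": joint angles; "qvel": joint speeds; "tau": joint torques, N m; "tcp_pos": TCP position; "orientation": TCP orientation; "wrist_force": force on the tool from outside, world axes, zero at the start; "ft_torque": the same for the moment, N m; "finger_gap": finger opening in m; "grip_force": force on a finger pad.
Only numpy, scipy, OpenCV 4.12 (cv2) and the standard library are available. Lean on these libraries where they do the work, as an engineer would, in place of code of your own. Each camera call takes 0.05 s, during which the arm holds its last target. There are 200 camera calls.

TASK

Put the labelling station away for the night: stand the clipboard that leans on the open flap upright, clip at the top, in the free slot of the wire board rack, and lay the yellow label roll and the marker flat in their places in the stand's tray, below the rim. Then swing the flap down over the tray until it snaps shut flat, and leave the food around the work where it is.

Things in the scene. Friction and masses are not known exactly. Their poses are not given: they have to be found in the camera images.
- stand: Folding labelling stand, fixed: grey tray 210 x 190 mm, rim 38 mm high, walls 5 mm. Origin: on its underside, 110 mm from front and 100 from rear; x to its rear (hinge side), y to its left. Two troughs run along y, the front one for the marker, the next for the roll; all their walls and ribs end at the rim. Behind is a solid strip with a 13 mm wide groove, floor 26 mm high, for the clipboard.
- roll_place (a point): Centre of the roll's place on its trough's floor: 8 mm behind the stand's origin, 4 mm high; axes as the stand's. The trough is 74 mm wide in x. Four corner ribs locate the roll: they begin 30 mm from the middle in y and leave, to the left and right of the roll, a finger slot 44 mm wide in x that reaches to 60 mm from the middle; pads of cards, 28 mm high, lie beyond.
- marker_place (a point): Centre of the marker's place on its trough's floor: 69 mm in front of the stand's origin, 14 mm high; axes as the stand's. The marker lies along y, either way round. The trough is 180 mm long, 72 mm wide in its middle 90 mm (room for fingers) and narrows beyond to a 26 mm wide channel that holds the marker's ends.
- flap (a joint): Hinge of the flap, rad: 0 = open (a back rest leaning back 28 degrees), 2.06 = shut flat on the rim. Aluminium plate 195 x 190 x 5 mm, 0.25 kg. Two sprung rods work over centre: it falls back open if let go below about 0.9 rad and snaps shut by itself if let go beyond about 1.0. Swinging it over takes about 3 N at the tab.
- flap_hinge (a point): Middle of the flap's hinge line, which runs along the stand's y: 85 mm behind the stand's origin, 38 mm high. Axes as the stand's.
- flap_tab (a point): Grasp point in the orange tab on the flap's free edge, 223 mm from the hinge line, 66 mm left of the stand's middle. The tab is 24 mm wide along the hinge line (pinch it across that; it may turn between the fingers), 9 mm thick, and stands out 47 mm from the plate's edge; this point is 28 mm from that edge. Own x points to the hinge, y along the hinge line.
- clipboard: Narrow wooden clipboard with paper and a steel clip, 115 x 260 x 6 mm, 0.16 kg. It leans back about 28 degrees on the open flap, foot in the stand's groove, about 25 mm right of the stand's middle; its top 50 mm stand out above the flap. Origin: centre of its lower edge; z up the board, y along its width, -x is the face with the clip.
- clip (a point): Grasp point at the clip, 238 mm up the clipboard, in the middle of the 13 mm thickness of board and clip together (pinch across the board's x). The clip is 64 mm wide and covers the board's top 44 mm. Axes as the clipboard's.
- rack: Steel wire rack, fixed, 122 x 140 mm: three slots one behind the other in x, each 17 mm wide between wire loops 118 mm high; the middle and rear slots hold a small green and a small yellow cutting board, tops 177 mm high. Origin: centre of its underside; -x is its front (robot side), where the free slot is. Boards stand along its y.
- free_slot (a point): Middle of the free (front) slot, at the height of the rails on which a board's foot stands: 22 mm in front of the rack's origin, 10 mm high. Axes as the rack's. The clipboard may face either way.
- label_roll: Roll of yellow labels lying flat on the table: ring of 62 mm diameter with a 25 mm hole, 27 mm high, 0.06 kg. Origin: centre of its underside. Take it across its diameter.
- marker: Marker pen, white with a black cap, 135 mm long, 16 mm thick, 0.02 kg, lying on the table. Origin: middle of its underside as first laid (8 mm off its axis); its length runs along its own y.
- tomato: Tomato, 58 mm wide, 62 mm high; a bystander behind the work, between stand and rack. Origin: underside.
- lemon: Lemon, 71 x 53 x 51 mm; a bystander behind the stand. Origin: underside.
- garlic: Garlic bulb, 53 mm; a bystander at the left. Origin: underside.
- egg_box: Shut egg box, 106 x 156 x 72 mm; a bystander at the right rear. Origin: centre of its underside.
- spread: Green and white tub of spread, 96 x 137 x 53 mm; a bystander at the back. Origin: centre of its underside.

How it is judged:
On the way:
1. with the flap still open, the clipboard stands in the rack's free slot and the roll and the marker lie in their places in the tray (value of joint flap below 0.5 rad and height (world z) of clipboard below 0.03 m and horizontal distance between clipboard and free_slot below 0.045 m and horizontal distance between label_roll and roll_place below 0.015 m and height (world z) of label_roll below 0.011 m and horizontal distance between marker and marker_place below 0.035 m and height (world z) of marker below 0.036 m), for 0.2 s.
At the end, for the whole second after the job is handed in: Flap shut flat (joint over 2.035). Clipboard at rest in the free slot: foot under 20 mm high, within 13 mm across and 40 mm along the slot, under 15 degrees from upright. Roll within 15 mm of its place, underside under 11 mm high; marker within 35 mm of its place, origin under 36 mm high (value of joint flap above 2.035 rad and height (world z) of clipboard below 0.02 m and x of clipboard in the frame of free_slot between -0.013 and 0.013 m and y of clipboard in the frame of free_slot between -0.04 and 0.04 m and angle between clipboard's own z axis and vertical below 0.26 rad and linear speed of clipboard below 0.02 m/s and horizontal distance between label_roll and roll_place below 0.015 m and height (world z) of label_roll below 0.011 m and horizontal distance between marker and marker_place below 0.035 m and height (world z) of marker below 0.036 m); the robot touches nothing.
It fails at once if a bystander (tomato, lemon, garlic, egg box, tub of spread) is moved more than 30 mm (distance of any of tomato, lemon, garlic, egg_box, spread from where it was at the start of the episode above 0.03 m).
It also fails if it takes over 72 s, if anything falls off the work surface, if the arm or the gripper's body presses on something with over 40 N, if the wrist force passes 120 N, or if a joint passes its speed limit or range.

## Working session

There is one attempt and no reset: what is moved stays moved. The work goes in short steps, Python scripts to look and compute and a tool call to move; the robot and the scene stay as the last step left them, time stands still between calls to the robot, and variables do not carry over. Pictures are saved under pics/ and viewed, at most 10 in all, crops included, and the job is handed in when it is done.

Besides the shell and the picture viewer there is one more tool, called after "Call:" as name(argument=value, ...) on one line, values as JSON. apply_moves: Moves the arm, as the interface text tells. Its arguments: {"type":"object","properties":{"rows":{"type":"array"},"force":{"type":"number"}},"required":["rows"]}

```bash
mkdir -p pics; cat > h.py <<'E'
import numpy as np, cv2
from workcell import env, imaging, ticket
from scipy.spatial.transform import Rotation as R
def cam(n):
    d=imaging.read_camera(n); return d
def pts(d):
    K=d["camera_matrix"];z=d["z_map"];V=d["view"]
    v,u=np.mgrid[:z.shape[0],:z.shape[1]]
    P=np.stack([(u-K[0,2])/K[0,0]*z,(v-K[1,2])/K[1,1]*z,z],-1)
    W=(P-V[:3,3])@V[:3,:3]   # R^T (p-t)
    W[z==0]=np.nan
    return W
def pose():
    s=env.get_state();q=s["orientation"]
    return np.array(s["tcp_pos"]),R.from_quat([q[1],q[2],q[3],q[0]]),s
E
python3 - <<'E'
from h import *
a=cam("scene");b=cam("top")
np.savez("s0.npz",**{"a_"+k:v for k,v in a.items()},**{"b_"+k:v for k,v in b.items()})
cv2.imwrite("pics/a.png",np.hstack([cv2.resize(a["color"],(400,300)),cv2.resize(b["color"],(400,300))]))
cv2.imwrite("pics/top.png",cv2.resize(b["color"],(800,600)))
cv2.imwrite("pics/scene.png",cv2.resize(a["color"],(800,600)))
p,r,s=pose();print(p,r.as_matrix().round(3),s)
for d in(a,b):print(np.linalg.inv(d["view"]).round(3),d["camera_matrix"])
E
```

```text
[0.23936147 0.52231776 0.23050769] [[-0.909  0.417 -0.001]
 [ 0.417  0.909 -0.001]
 [ 0.    -0.002 -1.   ]] {'clock': 0.1, 'joint_pos': array([ 1.00140054e+00,  3.13934118e-01,  4.51284256e-02,  1.30362362e+00,
       -1.00268836e-05,  1.43120106e+00]), 'qvel': array([ 0.0011498 , -0.00428182,  0.00285099, -0.00104942,  0.00032042,
        0.00156786]), 'tau': array([ 2.35859923e-03, -4.81724703e+01,  2.99244386e+01,  1.27340911e-02,
       -1.74376532e-04,  2.63107211e-05]), 'tcp_pos': array([0.23936147, 0.52231776, 0.23050769]), 'orientation': array([-2.78717750e-04,  2.13249908e-01,  9.76997344e-01, -7.67466786e-04]), 'wrist_force': array([ 0.39632683, -0.37206479,  0.37285216]), 'ft_torque': array([-0.03593799, -0.04015793,  0.03280676]), 'grip_force': 0.0, 'finger_gap': 0.0850665303236083}
[[ 0.471 -0.454  0.756 -0.34 ]
 [-0.882 -0.26   0.393 -0.399]
 [ 0.018 -0.852 -0.523  0.813]
 [ 0.     0.     0.     1.   ]] [[383.67444642   0.         251.71282401]
 [  0.         383.67444642 190.85298493]
 [  0.           0.           1.        ]]
[[ 0.014 -0.996  0.083  0.509]
 [-0.999 -0.017 -0.03   0.098]
 [ 0.031 -0.083 -0.996  1.211]
 [ 0.     0.     0.     1.   ]] [[361.9604039    0.         256.56554561]
 [  0.         361.9604039  191.72120221]
 [  0.           0.           1.        ]]
```

View pics/top.png

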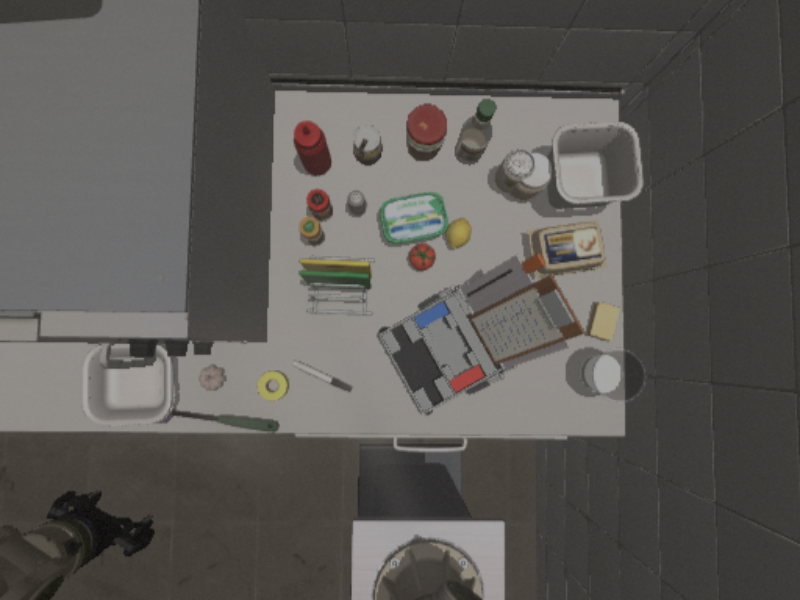

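View pics/scene.png

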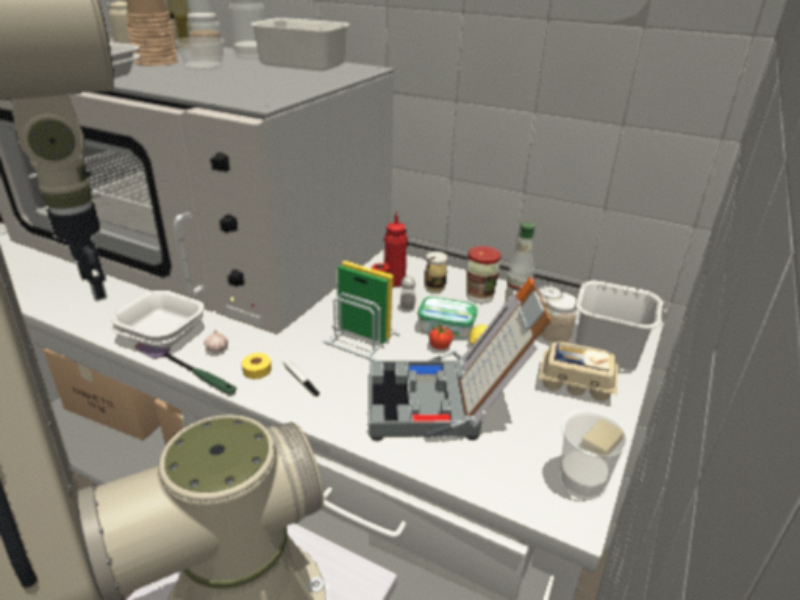

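The top view shows the stand (440,350) turned with its hinge to the right, the clipboard (525,320), orange tab (533,262), roll (272,385), marker (322,375) and rack (338,285). Now I'll measure them.

```bash
python3 - <<'E'
from h import *
s=np.load("s0.npz")
a={k[2:]:s[k] for k in s if k[0]=="a"};b={k[2:]:s[k] for k in s if k[0]=="b"}
W=pts(b);C=b["color"];H=cv2.cvtColor(C,cv2.COLOR_BGR2HSV).astype(int)
def box(u0,u1,v0,v1): # in 800 px
    m=np.zeros(W.shape[:2],bool);m[int(v0*.64):int(v1*.64),int(u0*.64):int(u1*.64)]=1;return m
def rect(m,name):
    p=W[m][:,:2];r=cv2.minAreaRect((p*1000).astype(np.float32));print(name,m.sum(),np.round(r[0],1),np.round(r[1],1),round(r[2],1),"z",np.nanpercentile(W[m][:,2],[5,50,95]).round(3))
z=W[...,2];x=W[...,0]
print("table",np.nanmedian(z[box(390,420,260,290)]))
rim=box(370,520,280,420)&(z>.031)&(z<.045)
n,l,st,ct=cv2.connectedComponentsWithStats(rim.astype(np.uint8));k=1+np.argmax(st[1:,4]);rect(l==k,"rim")
h,S,V=H[...,0],H[...,1],H[...,2]
def col(name,bx,lo,hi,s0=110,v0=50,extra=True):
    m=bx&(h>=lo)&(h<=hi)&(S>s0)&(V>v0)&~np.isnan(z)&extra
    rect(m,name);return m
col("blue",box(400,460,295,335),100,130)
col("red",box(440,500,355,400),0,8)|0
m=col("roll",box(250,295,365,405),20,40)
print("roll mean",W[m].mean(0))
col("tabO",box(510,545,245,280),5,15)
rect(box(285,355,355,395)&(z>.007),"marker")
rect(box(285,355,355,395)&(z>.007)&(V<80),"cap")
col("green",box(295,375,255,292),45,80)
col("yellow",box(295,375,250,280),20,35)
rect(box(295,375,255,320)&(z>.165),"boardtops")
rect(box(295,380,255,325)&(z>.1)&(z<.13),"loops")
# clipboard plane
m=box(485,575,295,345)&(z>.08)&(V>100)
P=W[m];c=np.median(P,0)
for _ in range(5):
    u,_,vt=np.linalg.svd(P-P.mean(0),full_matrices=False);nn=vt[2];d=abs((P-P.mean(0))@nn);P=P[d<.004]
print("plane",P.mean(0),nn,len(P),m.sum())
crop=C[150:290,180:390];cv2.imwrite("pics/c1.png",cv2.resize(crop,(800,533),interpolation=cv2.INTER_CUBIC))
E
```

```text
table 1.3036351123376942e-05
rim 1636 [504.3 -22. ] [217.4 199.7] 29.9 z [0.033 0.038 0.042]
blue 158 [578.2  -0.6] [24.9 68.1] 29.8 z [0.023 0.027 0.032]
red 188 [446.5 -76.9] [27.1 71.8] 29.7 z [0.023 0.027 0.031]
roll 23 [426.1 324.3] [54.9 54.2] 6.4 z [0.02  0.025 0.028]
roll mean [0.42702163 0.31193079 0.02501045]
tabO 112 [ 672.  -186.4] [22.9 81.1] 27.7 z [0.214 0.236 0.251]
marker 212 [447.7 235.9] [ 67.  137.6] 1.7 z [0.009 0.014 0.025]
cap 45 [429.3 185.9] [41.  12.9] 69.9 z [0.01  0.014 0.019]
green 2 [640.8 163.1] [4.3 0. ] -135.0 z [0.175 0.176 0.176]
yellow 165 [663.1 190.8] [126.5  10.2] 87.3 z [0.125 0.174 0.179]
boardtops 342 [653.1 191.6] [129.2  33.2] 88.0 z [0.169 0.175 0.179]
loops 243 [631.2 191.9] [126.1  55.3] 89.3 z [0.104 0.116 0.127]
plane [ 0.56043006 -0.16241483  0.15623834] [-0.44159012  0.76455482  0.4695254 ] 945 1018
```

View pics/c1.png

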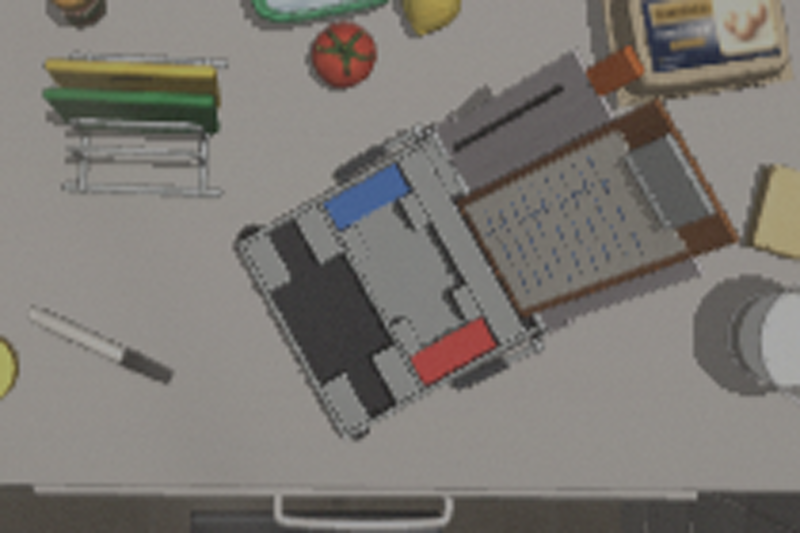

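The crop shows the free slot between the two front loops, around crop (140,142), the marker from (30,313) to (172,380), the clip at (670,180) and the tray's troughs. I'll refine the numbers from this same frame.

```bash
cat >> h.py <<'E'
def go(p,ydir=None,zdir=(0,0,-1),p0=None,r0=None):
    """print shift (mm) and turn in tool axes to put TCP at p, tool y along +-ydir"""
    q,r,s=pose()
    if p0 is not None:q,r=p0,r0
    z=np.array(zdir,float);z/=np.linalg.norm(z)
    best=None
    for sg in(1,-1):
        y=np.array(list(ydir)+[0]*(3-len(ydir)),float)*sg;y-=z*(y@z);y/=np.linalg.norm(y)
        T=R.from_matrix(np.column_stack([np.cross(y,z),y,z]))
        t=(r.inv()*T).as_rotvec()
        if best is None or np.linalg.norm(t)<np.linalg.norm(best[1]):best=(T,t)
        print("  xyz",(r.inv().apply(np.array(p)-q)*1000).round(1),"turn",t.round(3),"deg",round(np.degrees(np.linalg.norm(t)),1))
    return np.array(p),best[0]
def proj(d,P):
    c=np.asarray(P)@d["view"][:3,:3].T+d["view"][:3,3];return (c/c[...,2:])@d["camera_matrix"].T
def ray(d,u,v,z):
    K=d["camera_matrix"];V=d["view"];Rw=V[:3,:3].T;o=-Rw@V[:3,3]
    k=Rw@np.linalg.inv(K)@np.array([u,v,1.]);return o+k*(z-o[2])/k[2]
E
python3 - <<'E'
from h import *
s=np.load("s0.npz")
b={k[2:]:s[k] for k in s if k[0]=="b"}
W=pts(b);C=b["color"];z=W[...,2];x=W[...,0];y=W[...,1]
# roll
m=(x>.36)&(x<.5)&(y>.26)&(y<.36)&(z>.015)&(z<.035)
print("roll",m.sum(),cv2.minEnclosingCircle((W[m][:,:2]*1000).astype(np.float32)),W[m].mean(0))
m=(x>.36)&(x<.53)&(y>.13)&(y<.27)&(z>.006)&(z<.03)
print("marker",m.sum(),cv2.minAreaRect((W[m][:,:2]*1000).astype(np.float32)))
# stand frame of points
e=np.array([.5,-.866]);f=np.array([.866,.5]);o=np.array([.507,-.028])
S=np.stack([(W[...,:2]-o)@e,(W[...,:2]-o)@f],-1)
# profile along x: dark trough edges
g=cv2.cvtColor(C,cv2.COLOR_BGR2GRAY).astype(int)
for y0 in(0,10,-10,85,-85):
  print("y",y0,[(int(k*4),int(np.nanmedian(z[mm]*1000)),int(np.median(g[mm]))) for k in range(-33,30) if (mm:=(abs(S[...,1]*1000-y0)<6)&(abs(S[...,0]*1000-4*k)<2.5)).sum()>1])
print("xdark y profile x=-69",[(int(k*4),int(np.nanmedian(z[mm]*1000)),int(np.median(g[mm]))) for k in range(-28,29) if (mm:=(abs(S[...,0]*1000+69)<6)&(abs(S[...,1]*1000-4*k)<2.5)).sum()>1])
# clipboard: points within plane
n=np.array([-.4416,.7646,.4695]);c=np.array([.56043,-.16241,.15624])
up=np.array([.2347,-.4066,.8829])
d=(W-c)@n
m=(abs(d)<.01)&(z>.045)&(x<.75)
yb=(W-c)@np.array([.866,.5,0]);zb=(W-c)@up
H=cv2.cvtColor(C,cv2.COLOR_BGR2HSV)
br=m&(H[...,1]>80)&(H[...,0]<20)&(yb<.075)&(yb>-.09)
q=np.stack([yb[br],zb[br]],1)*1000;print("board brown",len(q),cv2.minAreaRect(q.astype(np.float32)),q.min(0),q.max(0))
mc=(d>.004)&(d<.016)&(zb>.05)&(zb<.15)&(abs(yb)<.08);print("clip",mc.sum(),np.median(d[mc]),yb[mc].min(),yb[mc].max(),zb[mc].min(),zb[mc].max())
# rack loops
m=(x>.58)&(x<.70)&(y>.1)&(y<.28)&(z>.09)&(z<.13)
hh,ed=np.histogram(x[m]*1000-(y[m]*1000-190)*.025,bins=np.arange(590,690,3));print(list(zip(ed.astype(int),hh)))
for nm,yy in(("R",(.13,.16)),("L",(.22,.25)),("M",(.17,.21))):
  mm=m&(y>yy[0])&(y<yy[1]);hh,ed=np.histogram(x[mm]*1000,bins=np.arange(596,670,3));print(nm,list(zip(ed.astype(int),hh)))
E
```

```text
roll 273 ((436.26483154296875, 306.7238464355469), 53.00737762451172) [0.42987673 0.32393749 0.02594962]
marker 170 ((439.1376037597656, 192.2373809814453), (114.47281646728516, 130.32522583007812), 18.83645248413086)
y 0 [(-132, 0, 143), (-128, 0, 143), (-124, 0, 142), (-120, 2, 143), (-116, -1, 143), (-112, -1, 137), (-108, 1, 95), (-104, 37, 95), (-100, 16, 60), (-96, 15, 59), (-92, 13, 58), (-88, 14, 59), (-84, 14, 58), (-80, 13, 57), (-76, 13, 59), (-72, 11, 58), (-68, 14, 59), (-64, 15, 58), (-60, 14, 58), (-56, 13, 58), (-52, 15, 58), (-48, 12, 58), (-44, 12, 59), (-40, 14, 59), (-36, 13, 58), (-32, 13, 56), (-28, 37, 96), (-24, 4, 113), (-20, 4, 127), (-16, 4, 128), (-12, 6, 127), (-8, 4, 126), (-4, 3, 127), (0, 4, 127), (4, 3, 127), (8, 3, 127), (12, 2, 127), (16, 2, 127), (20, 4, 128), (24, 1, 127), (28, 2, 128), (32, 5, 128), (36, 3, 128), (40, 4, 129), (44, 4, 120), (48, 26, 77), (52, 40, 128), (56, 38, 128), (60, 38, 128), (64, 38, 127), (68, 36, 128), (72, 36, 125), (76, 29, 60), (80, 36, 89), (84, 45, 114), (88, 53, 110), (92, 62, 113), (96, 67, 110), (100, 75, 115), (
[... 7485 characters left out ...]
4(0)), (np.int64(599), np.int64(0)), (np.int64(602), np.int64(6)), (np.int64(605), np.int64(14)), (np.int64(608), np.int64(0)), (np.int64(611), np.int64(0)), (np.int64(614), np.int64(0)), (np.int64(617), np.int64(0)), (np.int64(620), np.int64(0)), (np.int64(623), np.int64(0)), (np.int64(626), np.int64(13)), (np.int64(629), np.int64(4)), (np.int64(632), np.int64(0)), (np.int64(635), np.int64(24)), (np.int64(638), np.int64(0)), (np.int64(641), np.int64(0)), (np.int64(644), np.int64(0)), (np.int64(647), np.int64(0)), (np.int64(650), np.int64(0)), (np.int64(653), np.int64(0)), (np.int64(656), np.int64(26)), (np.int64(659), np.int64(0)), (np.int64(662), np.int64(0)), (np.int64(665), np.int64(0))]
```

```bash
python3 - <<'E'
from h import *
s=np.load("s0.npz")
b={k[2:]:s[k] for k in s if k[0]=="b"}
W=pts(b);C=b["color"]
H=cv2.cvtColor(C,cv2.COLOR_BGR2HSV)
m=cv2.inRange(H,(18,60,60),(40,255,255));m[:,:155]=0;m[:,195:]=0;m[:230]=0;m[262:]=0
c=cv2.findContours(m,cv2.RETR_EXTERNAL,cv2.CHAIN_APPROX_NONE)[0];c=max(c,key=cv2.contourArea)
(u,v),r=cv2.minEnclosingCircle(c);print("roll px",u,v,r,ray(b,u,v,.02))
A=ray(b,187.9,232.2,.008);B=ray(b,225.2,249.7,.008);print("marker",A,B,(A+B)/2,np.linalg.norm(A-B),np.degrees(np.arctan2(*(A-B)[1::-1])))
go(list(ray(b,u,v,.02)[:2])+[.13],(.866,.5))
E
```

```text
roll px 174.27272033691406 246.36363220214844 10.010428428649902 [0.42658364 0.3269625  0.02      ]
marker [0.47240631 0.28628334 0.008     ] [0.41689232 0.16275296 0.008     ] [0.44464931 0.22451815 0.008     ] 0.13543101119687068 65.80106399181079
  xyz [-251.6  -99.4  100.6] turn [-0.002  0.     0.617] deg 35.4
  xyz [-251.6  -99.4  100.6] turn [-0.000e+00 -2.000e-03 -2.524e+00] deg 144.6
```

Call:
apply_moves(rows=[{"xyz": [-36,-14,14],"turn": [0,0,0.1],"grip": 1},{"xyz": [-72,-28,28],"turn": [0,0,0.2],"grip": 1},{"xyz": [-108,-43,43],"turn": [0,0,0.3],"grip": 1},{"xyz": [-144,-57,57],"turn": [0,0,0.4],"grip": 1},{"xyz": [-180,-71,72],"turn": [0,0,0.5],"grip": 1},{"xyz": [-216,-85,86],"turn": [0,0,0.6],"grip": 1},{"xyz": [-240,-95,95],"turn": [0,0,0.617],"grip": 1},{"xyz": [-252,-99,101],"turn": [0,0,0.617],"grip": 1},{"xyz": [-252,-99,101],"turn": [0,0,0.617],"grip": 1}])

```text
clock: 0.85
tcp_pos: [0.4284, 0.3255, 0.1286]
orientation: [-0.001, 0.501, 0.865, -0.001]
wrist_force: [-0.2, -0.1, 0.1]
finger_gap: 0.0854
grip_force: 0.0
```

```bash
python3 - <<'E'
from h import *
w=cam("wrist");W=pts(w);z=W[...,2]
cv2.imwrite("pics/w1.png",w["color"])
p,r,s=pose();print(p,r.as_matrix().round(3),s["clock"],s["joint_pos"].round(3))
print(np.linalg.inv(w["view"]).round(3))
H=cv2.cvtColor(w["color"],cv2.COLOR_BGR2HSV)
m=cv2.inRange(H,(18,90,60),(40,255,255))
c=cv2.findContours(m,cv2.RETR_EXTERNAL,cv2.CHAIN_APPROX_NONE)[0]
c=max(c,key=cv2.contourArea);print(cv2.boundingRect(c))
P=W[(m>0)&(z>.022)&(z<.034)];print(len(P),cv2.minEnclosingCircle((P[:,:2]*1000).astype(np.float32)),P.mean(0))
E
```

```text
[0.42749259 0.32676246 0.12940428] [[-0.499  0.867 -0.002]
 [ 0.867  0.499 -0.001]
 [ 0.001 -0.002 -1.   ]] 0.9 [ 0.503  0.297 -0.233  1.043  0.     1.552]
[[ 0.867  0.474  0.153  0.39 ]
 [ 0.498 -0.824 -0.271  0.396]
 [-0.002  0.311 -0.95   0.27 ]
 [ 0.     0.     0.     1.   ]]
(221, 145, 75, 76)
3339 ((427.3699951171875, 329.16302490234375), 30.991527557373047) [0.42663656 0.33068678 0.02578845]
```

View pics/w1.png

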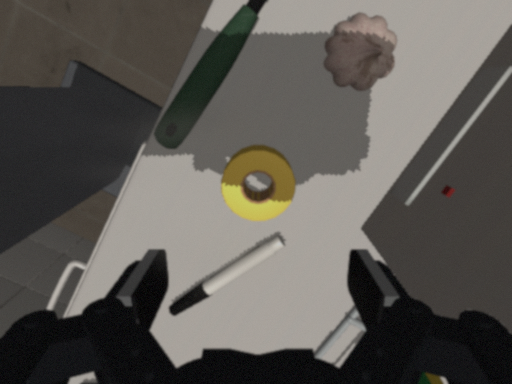

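The wrist view shows the roll at (258,185), clear of the garlic and spatula, with the marker at (228,275). Next I descend and grip.

Call:
apply_moves(rows=[{"xyz": [2,1,36],"turn": [0,0,0],"grip": 1},{"xyz": [2,1,74],"turn": [0,0,0],"grip": 1},{"xyz": [2,1,108],"turn": [0,0,0],"grip": 1},{"xyz": [2,1,123],"turn": [0,0,0],"grip": 1},{"xyz": [2,1,123],"turn": [0,0,0],"grip": 0.6},{"xyz": [2,1,123],"turn": [0,0,0],"grip": 0.6},{"xyz": [2,1,123],"turn": [0,0,0],"grip": 0.6},{"xyz": [2,1,123],"turn": [0,0,0],"grip": 0.6},{"xyz": [2,1,123],"turn": [0,0,0],"grip": 0.6}], force=30)

```text
clock: 1.65
tcp_pos: [0.4285, 0.3311, 0.0091]
orientation: [0.001, 0.5, 0.866, 0.002]
wrist_force: [-0.4, 0.3, -0.1]
finger_gap: 0.061
grip_force: 32.6
```

```bash
python3 - <<'E'
from h import *
p,r,s=pose();print(p,r.as_matrix().round(3),s["finger_gap"],s["grip_force"])
go([.5115,-.038,p[2]+.1],(.866,.5))
E
```

```text
[0.42852186 0.33106816 0.00913384] [[-0.501  0.866  0.003]
 [ 0.866  0.501  0.002]
 [ 0.     0.004 -1.   ]] 0.06103945597914972 32.563460636883974
  xyz [-361.  -112.7 -100.4] turn [ 0.004 -0.     0.001] deg 0.2
  xyz [-361.  -112.7 -100.4] turn [ 0.     0.006 -3.141] deg 179.9
```

Call:
apply_moves(rows=[{"xyz": [0,0,-25],"turn": [0,0,0],"grip": 0.6},{"xyz": [-15,-5,-60],"turn": [0,0,0],"grip": 0.6},{"xyz": [-50,-15,-80],"turn": [0,0,0],"grip": 0.6},{"xyz": [-87,-27,-90],"turn": [0,0,0],"grip": 0.6},{"xyz": [-125,-39,-90],"turn": [0,0,0],"grip": 0.6},{"xyz": [-163,-51,-90],"turn": [0,0,0],"grip": 0.6},{"xyz": [-201,-63,-90],"turn": [0,0,0],"grip": 0.6},{"xyz": [-239,-75,-90],"turn": [0,0,0],"grip": 0.6},{"xyz": [-277,-87,-90],"turn": [0,0,0],"grip": 0.6},{"xyz": [-315,-98,-90],"turn": [0,0,0],"grip": 0.6},{"xyz": [-345,-108,-90],"turn": [0,0,0],"grip": 0.6},{"xyz": [-361,-113,-90],"turn": [0,0,0],"grip": 0.6}])

```text
clock: 2.65
tcp_pos: [0.5118, -0.0431, 0.0988]
orientation: [0.002, 0.501, 0.865, 0.0]
wrist_force: [0.3, 0.2, -0.8]
finger_gap: 0.0611
grip_force: 33.1
```

Call:
apply_moves(rows=[{"xyz": [0,0,0],"turn": [0,0,0],"grip": 0.6},{"xyz": [0,0,0],"turn": [0,0,0],"grip": 0.6}])

```text
clock: 2.82
tcp_pos: [0.5106, -0.0401, 0.0981]
orientation: [0.001, 0.501, 0.865, 0.0]
wrist_force: [-0.2, 0.1, -0.5]
finger_gap: 0.061
grip_force: 33.1
```

```bash
python3 - <<'E'
from h import *
p,r,s=pose();print(p,r.as_matrix().round(3),s["finger_gap"],s["grip_force"],s["clock"])
go([.5115,-.038,.014],(.866,.5))
w=cam("wrist");cv2.imwrite("pics/w2.png",w["color"])
W=pts(w);z=W[...,2];H=cv2.cvtColor(w["color"],cv2.COLOR_BGR2HSV)
for n,a,b in(("blue",(100,110,40),(130,255,255)),("red",(0,150,60),(8,255,255)),("roll",(18,90,60),(40,255,255))):
    m=cv2.inRange(H,a,b)>0;m&=(abs(W[...,0]-.51)<.14)&(abs(W[...,1]+.038)<.14)
    if m.sum()>20:
        P=W[m];print(n,len(P),cv2.minAreaRect((P[:,:2]*1000).astype(np.float32)),np.median(P[:,2]))
E
```

```text
[ 0.51063529 -0.0401124   0.09813403] [[-0.498  0.867  0.002]
 [ 0.867  0.498  0.   ]
 [-0.001  0.001 -1.   ]] 0.060962439550525056 33.060886301100254 2.8167
  xyz [ 1.5  1.7 84.1] turn [ 0.001  0.001 -0.002] deg 0.2
  xyz [ 1.5  1.7 84.1] turn [ 1.000e-03 -2.000e-03  3.139e+00] deg 179.9
blue 3442 ((577.6961059570312, 0.2834281921386719), (31.070472717285156, 75.08673095703125), 29.5120849609375) 0.026391021367155668
red 3379 ((447.2303466796875, -76.04545593261719), (28.838836669921875, 72.14607238769531), 29.426834106445312) 0.026340436041107893
roll 12445 ((530.13330078125, -60.81953430175781), (92.44287109375, 114.05260467529297), 12.818245887756348) 0.11577203072469112
```

View pics/w2.png

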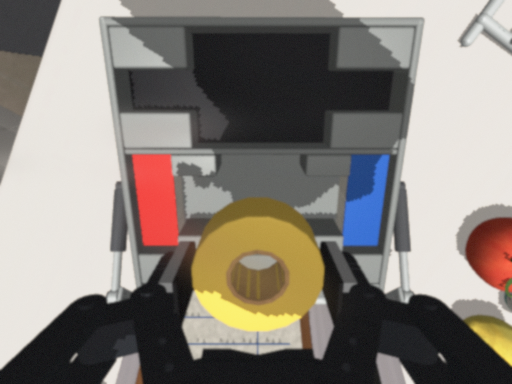

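The wrist view shows the roll held over its trough between the red and blue pads, with the tray mid-line matching my estimate. I'll lower it, release and retreat.

Call:
apply_moves(rows=[{"xyz": [2,2,30],"turn": [0,0,0],"grip": 0.6},{"xyz": [2,2,55],"turn": [0,0,0],"grip": 0.6},{"xyz": [2,2,72],"turn": [0,0,0],"grip": 0.6},{"xyz": [2,2,81],"turn": [0,0,0],"grip": 0.6},{"xyz": [2,2,84],"turn": [0,0,0],"grip": 0.6},{"xyz": [2,2,84],"turn": [0,0,0],"grip": 0.85},{"xyz": [2,2,84],"turn": [0,0,0],"grip": 0.85},{"xyz": [2,2,84],"turn": [0,0,0],"grip": 0.85},{"xyz": [2,2,60],"turn": [0,0,0],"grip": 0.85},{"xyz": [2,2,25],"turn": [0,0,0],"grip": 0.85},{"xyz": [2,2,-15],"turn": [0,0,0],"grip": 0.85},{"xyz": [2,2,-20],"turn": [0,0,0],"grip": 0.85}])

```text
clock: 3.87
tcp_pos: [0.5153, -0.0373, 0.125]
orientation: [0.006, 0.5, 0.866, 0.002]
wrist_force: [1.4, 0.2, -0.7]
finger_gap: 0.0727
grip_force: 0.0
```

```bash
python3 - <<'E'
from h import *
p,r,s=pose();print(p,s["wrist_force"].round(1),s["clock"])
w=cam("wrist");cv2.imwrite("pics/w3.png",w["color"])
W=pts(w);z=W[...,2];H=cv2.cvtColor(w["color"],cv2.COLOR_BGR2HSV)
m=cv2.inRange(H,(18,90,60),(40,255,255))>0;m&=(z>.024)&(z<.037)&(abs(W[...,0]-.51)<.07)&(abs(W[...,1]+.038)<.07)
P=W[m];print(len(P),cv2.minEnclosingCircle((P[:,:2]*1000).astype(np.float32)),np.median(P[:,2]))
an=np.radians(65.8+90);go([.4446,.2245,.10],(np.cos(an),np.sin(an)))
E
```

```text
[ 0.51526138 -0.03734909  0.12496174] [ 1.4  0.2 -0.7] 3.8667
3567 ((511.571533203125, -36.23884963989258), 30.890541076660156) 0.029841585554742808
  xyz [262.1  69.8  22.1] turn [-0.004  0.014 -2.195] deg 125.8
  xyz [262.1  69.8  22.1] turn [0.011 0.003 0.946] deg 54.2
```

Call:
apply_moves(rows=[{"xyz": [20,5,-10],"turn": [0,0,0.11],"grip": 0.6},{"xyz": [52,14,-10],"turn": [0,0,0.23],"grip": 0.6},{"xyz": [88,23,-5],"turn": [0,0,0.35],"grip": 0.6},{"xyz": [124,33,0],"turn": [0,0,0.47],"grip": 0.6},{"xyz": [160,43,5],"turn": [0,0,0.59],"grip": 0.6},{"xyz": [196,52,10],"turn": [0,0,0.71],"grip": 0.6},{"xyz": [230,61,15],"turn": [0,0,0.83],"grip": 0.6},{"xyz": [252,67,20],"turn": [0,0,0.946],"grip": 0.6},{"xyz": [262,70,22],"turn": [0,0,0.946],"grip": 0.6},{"xyz": [262,70,22],"turn": [0,0,0.946],"grip": 0.6}])

```text
clock: 4.75
tcp_pos: [0.4389, 0.2276, 0.0945]
orientation: [-0.0, 0.839, 0.545, -0.0]
wrist_force: [-0.4, -0.5, -0.9]
finger_gap: 0.0514
grip_force: 0.0
```

```bash
python3 - <<'E'
from h import *
p,r,s=pose();print(p,r.as_matrix().round(3),s["clock"],s["joint_pos"].round(2))
w=cam("wrist");cv2.imwrite("pics/w4.png",w["color"])
W=pts(w);z=W[...,2]
m=(z>.007)&(z<.03)&(abs(W[...,0]-.4446)<.08)&(abs(W[...,1]-.2245)<.085)
n,l,st,ct=cv2.connectedComponentsWithStats(m.astype(np.uint8));k=1+np.argmax(st[1:,4])
P=W[l==k];rc=cv2.minAreaRect((P[:,:2]*1000).astype(np.float32));print(rc,st[k])
c=np.array(rc[0])/1000;v=cv2.PCACompute(P[:,:2].astype(np.float32),None)[1][0];print(v)
go([c[0],c[1],.003],(-v[1],v[0]))
E
```

```text
[0.43887878 0.22759013 0.09451433] [[ 0.407  0.914 -0.001]
 [ 0.914 -0.407  0.   ]
 [-0.    -0.001 -1.   ]] 4.75 [ 0.32  0.25 -0.39  0.93  0.    2.31]
((447.80950927734375, 228.2444305419922), (134.8158721923828, 15.880398750305176), 66.00656127929688) [ 257  102   22  171 3202]
[0.4086858  0.91267514]
  xyz [ 5.2  6.8 91.8] turn [-1.000e-03 -1.000e-03 -3.139e+00] deg 179.8
  xyz [ 5.2  6.8 91.8] turn [-0.     0.001  0.003] deg 0.2
```

Call:
apply_moves(rows=[{"xyz": [5,7,35],"turn": [0,0,0],"grip": 0.6},{"xyz": [5,7,65],"turn": [0,0,0],"grip": 0.6},{"xyz": [5,7,85],"turn": [0,0,0],"grip": 0.6},{"xyz": [5,7,91],"turn": [0,0,0],"grip": 0.4},{"xyz": [5,7,91],"turn": [0,0,0],"grip": 0.1},{"xyz": [5,7,91],"turn": [0,0,0],"grip": 0.1},{"xyz": [5,7,91],"turn": [0,0,0],"grip": 0.1},{"xyz": [5,7,91],"turn": [0,0,0],"grip": 0.1},{"xyz": [5,7,91],"turn": [0,0,0],"grip": 0.1},{"xyz": [5,7,60],"turn": [0,0,0],"grip": 0.1},{"xyz": [5,7,25],"turn": [0,0,0],"grip": 0.1},{"xyz": [5,7,0],"turn": [0,0,0],"grip": 0.1}], force=30)

```text
clock: 5.8
tcp_pos: [0.4493, 0.2274, 0.0981]
orientation: [0.0, 0.839, 0.543, 0.001]
wrist_force: [1.1, 0.9, 0.0]
finger_gap: 0.0143
grip_force: 29.6
```

```bash
python3 - <<'E'
from h import *
p,r,s=pose();print(p,r.as_matrix().round(3),s["finger_gap"],s["grip_force"],s["joint_pos"].round(2))
go([.4735,.0290,.105],(.5,-.866))
E
```

```text
[0.44932083 0.22741853 0.09807595] [[ 0.409  0.912  0.002]
 [ 0.912 -0.409  0.001]
 [ 0.001  0.001 -1.   ]] 0.014308595098154738 29.601649721735157 [ 0.31  0.26 -0.37  0.94  0.    2.3 ]
  xyz [-171.1  103.3   -7. ] turn [ 0.001 -0.002  0.625] deg 35.8
  xyz [-171.1  103.3   -7. ] turn [ 2.000e-03  1.000e-03 -2.516e+00] deg 144.2
```

Call:
apply_moves(rows=[{"xyz": [-22,13,-4],"turn": [0,0,0.08],"grip": 0.1},{"xyz": [-54,32,-8],"turn": [0,0,0.2],"grip": 0.1},{"xyz": [-86,52,-8],"turn": [0,0,0.32],"grip": 0.1},{"xyz": [-118,72,-8],"turn": [0,0,0.44],"grip": 0.1},{"xyz": [-148,90,-8],"turn": [0,0,0.55],"grip": 0.1},{"xyz": [-165,100,-7],"turn": [0,0,0.625],"grip": 0.1},{"xyz": [-171,103,-7],"turn": [0,0,0.625],"grip": 0.1},{"xyz": [-171,103,-7],"turn": [0,0,0.625],"grip": 0.1},{"xyz": [-171,103,-7],"turn": [0,0,0.625],"grip": 0.1}])

```text
clock: 6.55
tcp_pos: [0.4727, 0.0293, 0.1027]
orientation: [-0.0, 0.966, 0.259, 0.0]
wrist_force: [0.1, -0.1, -0.9]
finger_gap: 0.0142
grip_force: 29.6
```

```bash
python3 - <<'E'
from h import *
p,r,s=pose();print(p,r.as_matrix().round(3),s["finger_gap"],s["grip_force"],s["joint_pos"].round(2))
go([.4735,.0290,.020],(.5,-.866))
w=cam("wrist");cv2.imwrite("pics/w5.png",w["color"])
E
```

```text
[0.47271001 0.02928263 0.10267259] [[ 0.865  0.501  0.   ]
 [ 0.501 -0.865  0.001]
 [ 0.001 -0.    -1.   ]] 0.014170104029824673 29.594508824593504 [-0.11  0.2  -0.43  0.94  0.    2.51]
  xyz [ 0.5  0.7 82.7] turn [-0.    -0.001  0.001] deg 0.1
  xyz [ 0.5  0.7 82.7] turn [ 1.00e-03 -0.00e+00 -3.14e+00] deg 179.9
```

View pics/w5.png

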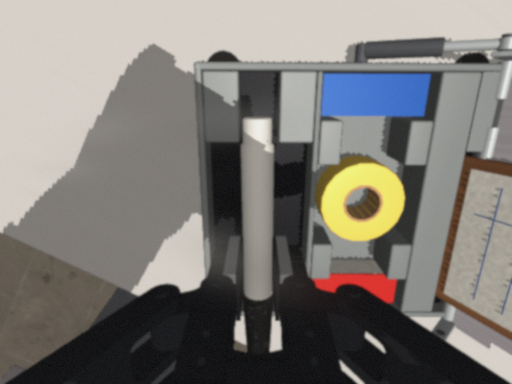

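The wrist view shows the marker lined up over its channel (258,200) and the roll seated at (360,200). Lowering it now.

Call:
apply_moves(rows=[{"xyz": [0,1,30],"turn": [0,0,0],"grip": 0.1},{"xyz": [0,1,55],"turn": [0,0,0],"grip": 0.1},{"xyz": [0,1,72],"turn": [0,0,0],"grip": 0.1},{"xyz": [0,1,82],"turn": [0,0,0],"grip": 0.1},{"xyz": [0,1,82],"turn": [0,0,0],"grip": 0.1},{"xyz": [0,1,82],"turn": [0,0,0],"grip": 0.36},{"xyz": [0,1,82],"turn": [0,0,0],"grip": 0.36},{"xyz": [0,1,82],"turn": [0,0,0],"grip": 0.36},{"xyz": [0,1,60],"turn": [0,0,0],"grip": 0.36},{"xyz": [0,1,25],"turn": [0,0,0],"grip": 0.36},{"xyz": [0,1,-10],"turn": [0,0,0],"grip": 0.36},{"xyz": [0,1,-15],"turn": [0,0,0],"grip": 0.36}])

```text
clock: 7.6
tcp_pos: [0.4768, 0.028, 0.1233]
orientation: [0.002, 0.966, 0.259, 0.004]
wrist_force: [0.6, -0.0, 0.4]
finger_gap: 0.0309
grip_force: 0.0
```

```bash
python3 - <<'E'
from h import *
p,r,s=pose();print(p,r.as_matrix().round(3),s["finger_gap"],s["wrist_force"].round(1),s["clock"])
b=cam("top");W=pts(b);o=np.array([.508,-.0311]);e=np.array([.5,-.866]);f=np.array([.866,.5])
S=np.stack([(W[...,:2]-o)@e,(W[...,:2]-o)@f],-1)*1000
w=cam("wrist");Ww=pts(w);Sw=np.stack([(Ww[...,:2]-o)@e,(Ww[...,:2]-o)@f],-1)*1000
g=cv2.cvtColor(w["color"],cv2.COLOR_BGR2GRAY)
m=(abs(Sw[...,0]+69)<30)&(abs(Sw[...,1])<95)&(Ww[...,2]<.06)&(Ww[...,2]>.020)&(g>90)&(abs(Sw[...,0]+69)<15)
print("marker",m.sum(),Sw[m].min(0),Sw[m].max(0),np.median(Ww[m][:,2]),np.percentile(Sw[m],[5,50,95],axis=0))
up=np.array([.2347,-.4066,.8829]);n=np.array([-.4416,.7646,.4695])
tcp=np.array([.5774,-.1938,.2233])
print("pre");P,T=go(tcp+up*.10,n,-up)
E
```

```text
[0.47684913 0.02802628 0.12331744] [[ 0.866  0.501  0.009]
 [ 0.501 -0.866 -0.001]
 [ 0.008  0.005 -1.   ]] 0.030935216996637694 [ 0.6 -0.   0.4] 7.6
marker 2973 [-83.97471395 -92.67349516] [-54.00863262  94.99359757] 0.028000893001435725 [[-82.86781064 -88.80744636]
 [-70.74209798  29.7384878 ]
 [-54.8608163   92.52787734]]
pre
  xyz [ -21.8  290.8 -190.9] turn [ 0.007  0.765 -3.045] deg 179.9
  xyz [ -21.8  290.8 -190.9] turn [ 0.492 -0.005  0.002] deg 28.2
```

Call:
apply_moves(rows=[{"xyz": [0,8,-30],"turn": [0.06,0,0],"grip": 0.6},{"xyz": [-1,24,-66],"turn": [0.14,0,0],"grip": 0.6},{"xyz": [-3,44,-100],"turn": [0.22,0,0],"grip": 0.6},{"xyz": [-5,68,-132],"turn": [0.3,0,0],"grip": 0.6},{"xyz": [-7,96,-158],"turn": [0.38,0,0],"grip": 0.6},{"xyz": [-10,130,-176],"turn": [0.45,0,0],"grip": 0.6},{"xyz": [-13,166,-186],"turn": [0.492,0,0],"grip": 0.6},{"xyz": [-16,203,-190],"turn": [0.492,0,0],"grip": 0.6},{"xyz": [-19,240,-191],"turn": [0.492,0,0],"grip": 0.6},{"xyz": [-22,272,-191],"turn": [0.492,0,0],"grip": 0.6},{"xyz": [-22,291,-191],"turn": [0.492,0,0],"grip": 0.6},{"xyz": [-22,291,-191],"turn": [0.492,0,0],"grip": 0.6}])

```text
clock: 8.7
tcp_pos: [0.5789, -0.2312, 0.3044]
orientation: [-0.248, 0.934, 0.248, -0.07]
wrist_force: [1.6, -0.1, -2.1]
finger_gap: 0.0514
grip_force: 0.0
```

```bash
python3 - <<'E'
from h import *
p,r,s=pose();print(p,r.as_matrix().round(3),s["wrist_force"].round(1),s["clock"],s["joint_pos"].round(2))
w=cam("wrist");cv2.imwrite("pics/w6.png",w["color"])
W=pts(w)
n=np.array([-.4416,.7646,.4695]);c=np.array([.56043,-.16241,.15624]);up=np.array([.2347,-.4066,.8829]);f3=np.array([.866,.5,0])
D=W-c;d=D@n;yb=D@f3;zb=D@up
for z0,z1 in((-.06,-.02),(-.02,.02),(.02,.06),(.085,.11)):
    m=(abs(d)<.02)&(zb>z0)&(zb<z1)&(abs(yb)<.03);print(z0,m.sum(),np.median(d[m]) if m.sum() else 0)
m=(d>-.02)&(d<.02)&(zb>.06)&(abs(yb)<.075);print("top",m.sum(),np.percentile(zb[m],[50,98,99.5,100]),np.percentile(yb[m],[0,.5,99.5,100]))
mc=m&(d>.0035);print("clip",mc.sum(),np.median(d[mc]),np.percentile(yb[mc],[1,99]),np.percentile(zb[mc],[1,99]))
go([.5774,-.1938,.2233],n,-up)
E
```

```text
[ 0.5788632  -0.23117432  0.30435187] [[ 0.867  0.428 -0.255]
 [ 0.498 -0.754  0.428]
 [-0.009 -0.498 -0.867]] [ 1.6 -0.1 -2.1] 8.7 [-0.61  0.98  1.26  2.33  0.21  1.96]
-0.06 11 0.00023126555886980168
-0.02 2 0.0002967731715635268
0.02 7 -7.222233108386008e-05
0.085 34 0.0004569014836256648
top 11617 [0.23594751 0.2502683  0.25191984 0.25470774] [-0.07372652 -0.05701711  0.07272594  0.0749318 ]
clip 2647 0.011198400841824472 [-0.02733321  0.02875027] [0.0702368  0.25236918]
  xyz [16.9 14.  88.5] turn [0.008 0.047 3.136] deg 179.7
  xyz [16.9 14.  88.5] turn [-0.03   0.005 -0.005] deg 1.8
```

View pics/w6.png

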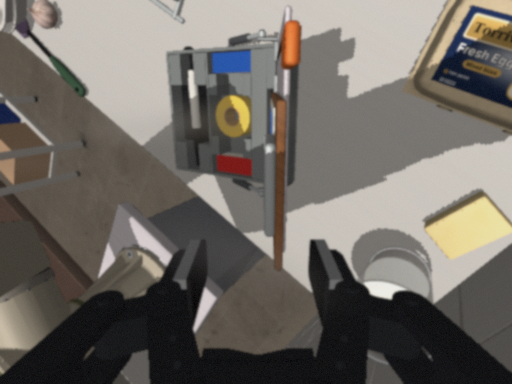

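The view shows the board edge-on between the fingers around (280,190) and clear of the tab. The arm stopped near its joint limits at this height, so I'll lower partway, where it should reach, and check.

Call:
apply_moves(rows=[{"xyz": [8,7,15],"turn": [-0.03,0,0],"grip": 0.6},{"xyz": [17,14,30],"turn": [-0.03,0,0],"grip": 0.6},{"xyz": [17,14,42],"turn": [-0.03,0,0],"grip": 0.6},{"xyz": [17,14,42],"turn": [-0.03,0,0],"grip": 0.6}])

```text
clock: 9.08
tcp_pos: [0.5887, -0.2091, 0.2679]
orientation: [-0.231, 0.937, 0.252, -0.065]
wrist_force: [-0.1, -0.5, -1.1]
finger_gap: 0.0513
grip_force: 0.0
```

```bash
python3 - <<'E'
from h import *
p,r,s=pose();print(p,r.as_matrix().round(3),s["wrist_force"].round(1),s["clock"],s["joint_pos"].round(2))
up=np.array([.2347,-.4066,.8829]);n=np.array([-.4416,.7646,.4695])
go([.5774,-.1938,.2233],n,-up)
E
```

```text
[ 0.5886863  -0.20908368  0.26790449] [[ 0.865  0.443 -0.238]
 [ 0.503 -0.766  0.401]
 [-0.005 -0.466 -0.885]] [-0.1 -0.5 -1.1] 9.0833 [-0.57  0.85  0.92  2.08  0.21  2.  ]
  xyz [-1.9  4.1 48.3] turn [-0.009  0.006 -3.141] deg 180.0
  xyz [-1.9  4.1 48.3] turn [0.004 0.005 0.   ] deg 0.4
```

Call:
apply_moves(rows=[{"xyz": [-2,4,18],"turn": [0,0,0],"grip": 0.6},{"xyz": [-2,4,36],"turn": [0,0,0],"grip": 0.6},{"xyz": [-2,4,47],"turn": [0,0,0],"grip": 0.6},{"xyz": [-2,4,48],"turn": [0,0,0],"grip": 0.4},{"xyz": [-2,4,48],"turn": [0,0,0],"grip": 0.25},{"xyz": [-2,4,48],"turn": [0,0,0],"grip": 0.05},{"xyz": [-2,4,48],"turn": [0,0,0],"grip": 0.05},{"xyz": [-2,4,48],"turn": [0,0,0],"grip": 0.05},{"xyz": [-2,4,48],"turn": [0,0,0],"grip": 0.05}], force=60)

```text
clock: 9.83
tcp_pos: [0.5788, -0.1963, 0.228]
orientation: [-0.229, 0.938, 0.252, -0.062]
wrist_force: [-1.1, 1.2, 6.3]
finger_gap: 0.0123
grip_force: 59.1
```

```bash
python3 - <<'E'
from h import *
p,r,s=pose();print(p,r.as_matrix().round(3),s["wrist_force"].round(1),s["clock"],s["joint_pos"].round(2),s["finger_gap"],s["grip_force"])
# upright, closing dir 120deg kept, TCP lifted, slightly toward robot
print("to upright");go([.53,-.10,.36],(.5,-.866))
print("rack hover");go([.617,.191,.36],(1,-.027))
E
```

```text
[ 0.57881572 -0.19630915  0.22798051] [[ 0.866  0.444 -0.231]
 [ 0.5   -0.769  0.399]
 [-0.    -0.461 -0.888]] [-1.1  1.2  6.3] 9.8333 [-0.56  0.77  0.68  1.91  0.21  2.01] 0.012254600115697286 59.14423406124115
to upright
  xyz [   5.9 -156.5  -67.5] turn [-0.479  0.     0.   ] deg 27.4
  xyz [   5.9 -156.5  -67.5] turn [-1.000e-03 -7.450e-01 -3.052e+00] deg 180.0
rack hover
  xyz [ 226.8 -341.6   28.4] turn [-0.436 -0.244 -1.   ] deg 64.0
  xyz [ 226.8 -341.6   28.4] turn [-0.283  0.506  2.074] deg 123.4
```

Call:
apply_moves(rows=[{"xyz": [0,0,-10],"turn": [0,0,0],"grip": 0.05},{"xyz": [0,-1,-25],"turn": [0,0,0],"grip": 0.05},{"xyz": [0,-3,-40],"turn": [0,0,0],"grip": 0.05},{"xyz": [1,-20,-50],"turn": [-0.05,0,0],"grip": 0.05},{"xyz": [2,-42,-56],"turn": [-0.12,0,0],"grip": 0.05},{"xyz": [3,-66,-60],"turn": [-0.2,0,0],"grip": 0.05},{"xyz": [4,-92,-64],"turn": [-0.28,0,0],"grip": 0.05},{"xyz": [5,-118,-66],"turn": [-0.36,0,0],"grip": 0.05},{"xyz": [6,-142,-67],"turn": [-0.44,0,0],"grip": 0.05},{"xyz": [6,-156,-67],"turn": [-0.479,0,0],"grip": 0.05},{"xyz": [6,-156,-67],"turn": [-0.479,0,0],"grip": 0.05},{"xyz": [6,-156,-67],"turn": [-0.479,0,0],"grip": 0.05}], force=80)

```text
clock: 10.83
tcp_pos: [0.5301, -0.0993, 0.3598]
orientation: [0.001, 0.966, 0.26, 0.001]
wrist_force: [-0.3, 0.1, -1.9]
finger_gap: 0.0117
grip_force: 79.2
```

```bash
python3 - <<'E'
from h import *
p,r,s=pose();print(p,r.as_matrix().round(3),s["wrist_force"].round(1),s["clock"],s["joint_pos"].round(2),s["finger_gap"],s["grip_force"])
print("rack hover");go([.617,.191,.37],(1,-.027))
a=cam("scene");cv2.imwrite("pics/a2.png",cv2.resize(a["color"],(800,600)))
E
```

```text
[ 0.53012737 -0.09930574  0.35983933] [[ 0.864  0.503  0.002]
 [ 0.503 -0.864 -0.002]
 [ 0.001  0.003 -1.   ]] [-0.3  0.1 -1.9] 10.8333 [-0.33  0.24  0.26  1.59 -0.    2.28] 0.011735196583021211 79.21452641487122
rack hover
  xyz [ 221.1 -207.2  -10.6] turn [ 3.000e-03  1.000e-03 -1.017e+00] deg 58.3
  xyz [ 221.1 -207.2  -10.6] turn [ 1.000e-03 -4.000e-03  2.125e+00] deg 121.7
```

View pics/a2.png

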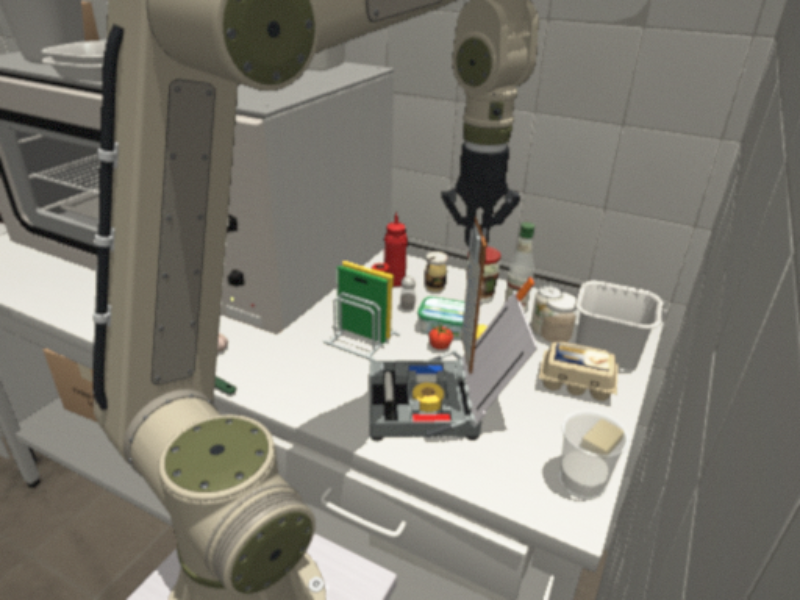

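The view shows the board hanging upright in the gripper above the tray, clip at the top, with the flap still open behind it. Now to swing it in front of the rack.

Call:
apply_moves(rows=[{"xyz": [12,-18,-2],"turn": [0,0,-0.08],"grip": 0.05},{"xyz": [32,-46,-5],"turn": [0,0,-0.19],"grip": 0.05},{"xyz": [53,-77,-6],"turn": [0,0,-0.3],"grip": 0.05},{"xyz": [74,-108,-6],"turn": [0,0,-0.42],"grip": 0.05},{"xyz": [95,-139,-6],"turn": [0,0,-0.54],"grip": 0.05},{"xyz": [116,-170,-6],"turn": [0,0,-0.66],"grip": 0.05},{"xyz": [137,-200,-6],"turn": [0,0,-0.78],"grip": 0.05},{"xyz": [153,-226,-6],"turn": [0,0,-0.9],"grip": 0.05},{"xyz": [163,-240,-6],"turn": [0,0,-1.017],"grip": 0.05},{"xyz": [185,-229,-6],"turn": [0,0,-1.017],"grip": 0.05},{"xyz": [208,-215,-6],"turn": [0,0,-1.017],"grip": 0.05},{"xyz": [218,-209,-6],"turn": [0,0,-1.017],"grip": 0.05}])

```text
clock: 11.88
tcp_pos: [0.6177, 0.1892, 0.3599]
orientation: [-0.001, 0.718, 0.696, -0.002]
wrist_force: [-0.1, 0.3, -1.0]
finger_gap: 0.0119
grip_force: 79.3
```

Call:
apply_moves(rows=[{"xyz": [0,0,0],"turn": [0,0,0],"grip": 0.05},{"xyz": [0,0,0],"turn": [0,0,0],"grip": 0.05},{"xyz": [0,0,0],"turn": [0,0,0],"grip": 0.05}])

```text
clock: 12.13
tcp_pos: [0.6144, 0.189, 0.3619]
orientation: [-0.001, 0.718, 0.696, -0.002]
wrist_force: [0.0, -0.1, -1.7]
finger_gap: 0.0117
grip_force: 79.3
```

```bash
python3 - <<'E'
from h import *
p,r,s=pose();print(p,r.as_matrix().round(3),s["wrist_force"].round(1),s["clock"],s["joint_pos"].round(2),s["finger_gap"])
a=cam("scene");W=pts(a);x,y,z=W[...,0],W[...,1],W[...,2]
for z0 in(.15,.17,.19,.21,.24,.27,.30):
    m=(abs(z-z0)<.008)&(x>.57)&(x<.626)&(abs(y-.19)<.07)
    if m.sum()>5:
        A=np.polyfit(y[m]-.19,x[m],1);print(z0,m.sum(),"x@.19",A[1].round(4),"slope",A[0].round(3),"y",y[m].min().round(3),y[m].max().round(3))
m=(x>.595)&(x<.626)&(abs(y-.19)<.08)&(z>.125)&(z<.3)&(abs(y-.19)<.08);print("zmin",np.percentile(z[m],[0.5,1,3]))
# wires
m=(x>.59)&(x<.64)&(abs(y-.19)<.06)&(z>.09)&(z<.122);hh,ed=np.histogram(x[m]*1000-(y[m]*1000-190)*.027,bins=np.arange(590,642,3));print(list(zip(ed.tolist(),hh.tolist())))
cv2.imwrite("pics/a3.png",cv2.resize(a["color"][120:260,170:310],(700,600),interpolation=cv2.INTER_CUBIC))
E
```

```text
[0.61440725 0.18904327 0.36190505] [[ 0.03   1.    -0.004]
 [ 1.    -0.031 -0.001]
 [-0.001 -0.004 -1.   ]] [ 0.  -0.1 -1.7] 12.1333 [ 0.17  0.48  0.62  1.71 -0.    1.78] 0.011668596563961738
0.15 118 x@.19 0.6135 slope 0.022 y 0.13 0.247
0.17 128 x@.19 0.6132 slope 0.027 y 0.129 0.246
0.19 128 x@.19 0.6132 slope 0.018 y 0.129 0.245
0.21 128 x@.19 0.6136 slope 0.03 y 0.129 0.244
0.24 131 x@.19 0.6136 slope 0.024 y 0.131 0.244
0.27 135 x@.19 0.6142 slope 0.036 y 0.13 0.245
0.3 147 x@.19 0.6146 slope 0.032 y 0.129 0.244
zmin [0.13798914 0.13974568 0.14269036]
[(590, 0), (593, 0), (596, 0), (599, 1), (602, 19), (605, 31), (608, 6), (611, 0), (614, 0), (617, 0), (620, 1), (623, 16), (626, 22), (629, 14), (632, 44), (635, 81), (638, 17)]
```

View pics/a3.png

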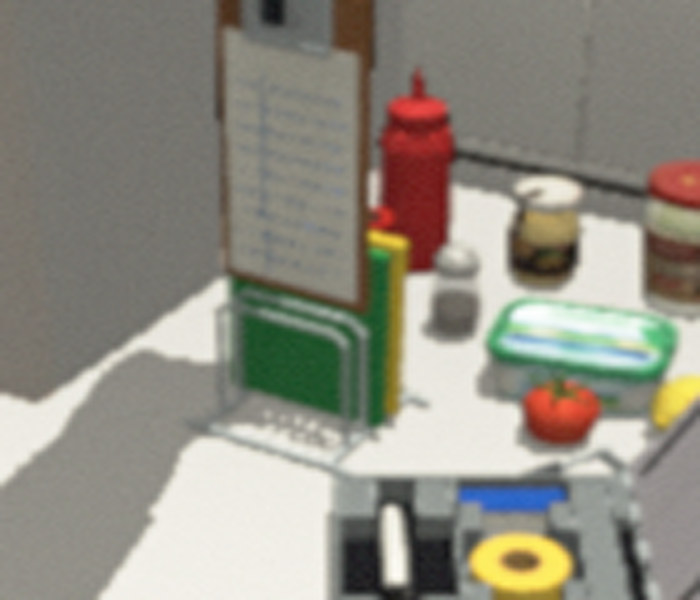

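The crop shows the board's foot just above the front slot, between the two front loops. The depth gives a front face at x 0.6135 in a slot of 0.6085 to 0.6245, so I'll lower it straight down.

Call:
apply_moves(rows=[{"xyz": [0,0,15],"turn": [0,0,0],"grip": 0.05},{"xyz": [0,0,32],"turn": [0,0,0],"grip": 0.05},{"xyz": [0,0,50],"turn": [0,0,0],"grip": 0.05},{"xyz": [0,0,68],"turn": [0,0,0],"grip": 0.05},{"xyz": [0,0,86],"turn": [0,0,0],"grip": 0.05},{"xyz": [0,0,102],"turn": [0,0,0],"grip": 0.05},{"xyz": [0,0,114],"turn": [0,0,0],"grip": 0.05},{"xyz": [0,0,122],"turn": [0,0,0],"grip": 0.05},{"xyz": [0,0,127],"turn": [0,0,0],"grip": 0.05},{"xyz": [0,0,127],"turn": [0,0,0],"grip": 0.05}])

```text
clock: 13.02
tcp_pos: [0.6136, 0.1898, 0.2366]
orientation: [-0.0, 0.717, 0.697, -0.001]
wrist_force: [-0.8, 0.1, -2.1]
finger_gap: 0.0118
grip_force: 79.5
```

```bash
python3 - <<'E'
from h import *
p,r,s=pose();print(p,r.as_matrix().round(3),s["wrist_force"].round(1),s["ft_torque"].round(2),s["clock"],s["finger_gap"])
a=cam("scene");W=pts(a);x,y,z=W[...,0],W[...,1],W[...,2]
for z0 in(.05,.08,.13,.16,.19):
    m=(abs(z-z0)<.008)&(x>.607)&(x<.622)&(abs(y-.19)<.05)
    if m.sum()>5: print(z0,m.sum(),"x",np.median(x[m]-(y[m]-.19)*.027).round(4))
E
```

```text
[0.61356665 0.18978121 0.23663012] [[ 0.029  1.    -0.001]
 [ 1.    -0.029 -0.001]
 [-0.001 -0.001 -1.   ]] [-0.8  0.1 -2.1] [-0.01 -0.09  0.01] 13.0167 0.011842442301712625
0.05 80 x 0.6127
0.08 89 x 0.6131
0.13 97 x 0.6134
0.16 100 x 0.6134
0.19 101 x 0.6137
```

Foot about 6 mm above the rails, with no contact force. I'll ease down the rest, release and lift.

Call:
apply_moves(rows=[{"xyz": [0,0,3],"turn": [0,0,0],"grip": 0.05},{"xyz": [0,0,5],"turn": [0,0,0],"grip": 0.05},{"xyz": [0,0,6],"turn": [0,0,0],"grip": 0.05},{"xyz": [0,0,6],"turn": [0,0,0],"grip": 0.05}])

```text
clock: 13.4
tcp_pos: [0.6151, 0.1902, 0.2356]
orientation: [0.002, 0.717, 0.697, 0.002]
wrist_force: [-3.1, 0.3, 16.5]
finger_gap: 0.012
grip_force: 81.9
```

Call:
apply_moves(rows=[{"xyz": [0,0,0],"turn": [0,0,0],"grip": 0.3},{"xyz": [0,0,0],"turn": [0,0,0],"grip": 0.5},{"xyz": [0,0,0],"turn": [0,0,0],"grip": 0.5},{"xyz": [0,0,0],"turn": [0,0,0],"grip": 0.5},{"xyz": [0,0,-25],"turn": [0,0,0],"grip": 0.5},{"xyz": [0,0,-60],"turn": [0,0,0],"grip": 0.5},{"xyz": [0,0,-100],"turn": [0,0,0],"grip": 0.5},{"xyz": [0,0,-110],"turn": [0,0,0],"grip": 0.3},{"xyz": [0,0,-110],"turn": [0,0,0],"grip": 0}])

```text
clock: 14.15
tcp_pos: [0.6155, 0.1901, 0.3446]
orientation: [0.002, 0.717, 0.697, 0.002]
wrist_force: [0.6, 0.1, 0.2]
finger_gap: 0.0193
grip_force: 0.0
```

```bash
python3 - <<'E'
from h import *
p,r,s=pose();print(p,r.as_matrix().round(3),s["wrist_force"].round(1),s["clock"],s["joint_pos"].round(2))
a=cam("scene");W=pts(a);x,y,z=W[...,0],W[...,1],W[...,2]
for z0 in(.05,.08,.13,.16,.19,.21,.24,.26):
    m=(abs(z-z0)<.008)&(x>.595)&(x<.64)&(abs(y-.19)<.05)
    if m.sum()>5: print(z0,m.sum(),"x",np.median(x[m]-(y[m]-.19)*.027).round(4),y[m].min(),y[m].max())
m=(x>.595)&(x<.628)&(abs(y-.19)<.05)&(z<.30);print("top",np.percentile(z[m],[99,100]))
# flap plane in stand frame
o=np.array([.508,-.0311]);e=np.array([.5,-.866]);f=np.array([.866,.5])
b=cam("top");W=pts(b);sx=(W[...,:2]-o)@e;sy=(W[...,:2]-o)@f;zz=W[...,2]
m=(sx>.1)&(sx<.2)&(abs(sy)<.08)&(zz>.06)&(zz<.25);print("flap fit x=",np.polyfit(zz[m],sx[m],1),"zmax",np.percentile(zz[m],99))
def w(sx,sy,z):return list(o+sx*e+sy*f)+[z]
print("high behind flap");go(w(.25,0,.30),(.866,.5))
print("behind flap");go(w(.25,0,.19),(.866,.5))
E
```

```text
[0.61551003 0.19013977 0.34457156] [[ 0.029  1.     0.006]
 [ 1.    -0.029  0.   ]
 [ 0.     0.006 -1.   ]] [0.6 0.1 0.2] 14.15 [ 0.18  0.47  0.55  1.65 -0.    1.78]
0.05 87 x 0.6182 0.14003187135022152 0.2397292901921079
0.08 93 x 0.6186 0.14019285661861866 0.23875140404940134
0.13 102 x 0.6197 0.14261929903521545 0.23939459817752473
0.16 99 x 0.6202 0.14069904969900954 0.23836806150460232
0.19 102 x 0.6211 0.14066393766730725 0.23672800804471406
0.21 101 x 0.6208 0.14071057390185207 0.23466384085658593
0.24 109 x 0.6171 0.14227510698346002 0.2392660156497107
0.26 115 x 0.6179 0.14107294476708074 0.23952156943050018
top [0.27040496 0.27269   ]
flap fit x= [0.5293961  0.06537107] zmax 0.24373198409872746
high behind flap
  xyz [-436.8   31.3   40.4] turn [-0.001  0.001 -0.553] deg 31.7
  xyz [-436.8   31.3   40.4] turn [1.000e-03 2.000e-03 2.589e+00] deg 148.3
behind flap
  xyz [-436.7   31.4  150.4] turn [-0.001  0.001 -0.553] deg 31.7
  xyz [-436.7   31.4  150.4] turn [1.000e-03 2.000e-03 2.589e+00] deg 148.3
```

The clipboard stands in the slot: foot about 5 mm off centre, top at 0.270 so fully down, and nearly vertical. Next I take the closed fingers round behind the flap.

Call:
apply_moves(rows=[{"xyz": [-20,0,0],"turn": [0,0,-0.05],"grip": 0},{"xyz": [-58,0,0],"turn": [0,0,-0.11],"grip": 0},{"xyz": [-97,3,0],"turn": [0,0,-0.17],"grip": 0},{"xyz": [-136,5,2],"turn": [0,0,-0.23],"grip": 0},{"xyz": [-175,7,4],"turn": [0,0,-0.29],"grip": 0},{"xyz": [-214,9,6],"turn": [0,0,-0.35],"grip": 0},{"xyz": [-253,11,10],"turn": [0,0,-0.41],"grip": 0},{"xyz": [-292,13,16],"turn": [0,0,-0.47],"grip": 0},{"xyz": [-331,15,22],"turn": [0,0,-0.53],"grip": 0},{"xyz": [-370,17,28],"turn": [0,0,-0.553],"grip": 0},{"xyz": [-409,18,34],"turn": [0,0,-0.553],"grip": 0},{"xyz": [-445,19,40],"turn": [0,0,-0.553],"grip": 0}])

```text
clock: 15.25
tcp_pos: [0.6189, -0.2574, 0.2978]
orientation: [-0.002, 0.5, 0.866, -0.001]
wrist_force: [0.3, 0.4, 0.4]
finger_gap: -0.0002
grip_force: 0.0
```

Call:
apply_moves(rows=[{"xyz": [0,0,0],"turn": [0,0,0],"grip": 0},{"xyz": [0,0,0],"turn": [0,0,0],"grip": 0},{"xyz": [0,0,0],"turn": [0,0,0],"grip": 0}])

```text
clock: 15.5
tcp_pos: [0.6193, -0.2553, 0.2987]
orientation: [-0.002, 0.5, 0.866, -0.001]
wrist_force: [1.4, 0.2, -0.1]
finger_gap: 0.0002
grip_force: 0.0
```

```bash
python3 - <<'E'
from h import *
p,r,s=pose();print(p,r.as_matrix().round(3),s["wrist_force"].round(1),s["clock"],s["joint_pos"].round(2))
o=np.array([.508,-.0311]);e=np.array([.5,-.866]);f=np.array([.866,.5])
print("stand coords",(p[:2]-o)@e,(p[:2]-o)@f)
for q in((.25,.185),(.0,.16),(-.02,.15)):go(list(o+q[0]*e-.015*f)+[q[1]],(.866,.5))
E
```

```text
[ 0.61934483 -0.25525053  0.29873725] [[-0.5    0.866 -0.004]
 [ 0.866  0.5    0.001]
 [ 0.003 -0.003 -1.   ]] [ 1.4  0.2 -0.1] 15.5 [-0.51  0.52  0.52  1.58 -0.    0.54]
stand coords 0.2497867741979032 -0.015650641118453962
  xyz [ -0.6   1.  113.7] turn [-0.003 -0.003 -0.001] deg 0.3
  xyz [ -0.6   1.  113.7] turn [-0.005  0.005  3.141] deg 180.0
  xyz [249.3   1.  139.6] turn [-0.003 -0.003 -0.001] deg 0.3
  xyz [249.3   1.  139.6] turn [-0.005  0.005  3.141] deg 180.0
  xyz [269.3   1.  149.6] turn [-0.003 -0.003 -0.001] deg 0.3
  xyz [269.3   1.  149.6] turn [-0.005  0.005  3.141] deg 180.0
```

Call:
apply_moves(rows=[{"xyz": [0,1,30],"turn": [0,0,0],"grip": 0},{"xyz": [0,1,65],"turn": [0,0,0],"grip": 0},{"xyz": [0,1,98],"turn": [0,0,0],"grip": 0},{"xyz": [5,1,113],"turn": [0,0,0],"grip": 0},{"xyz": [25,1,113],"turn": [0,0,0],"grip": 0},{"xyz": [45,1,113],"turn": [0,0,0],"grip": 0},{"xyz": [60,1,113],"turn": [0,0,0],"grip": 0},{"xyz": [75,1,113],"turn": [0,0,0],"grip": 0},{"xyz": [90,1,113],"turn": [0,0,0],"grip": 0},{"xyz": [105,1,113],"turn": [0,0,0],"grip": 0},{"xyz": [120,1,113],"turn": [0,0,0],"grip": 0}])

```text
clock: 16.42
tcp_pos: [0.5627, -0.1512, 0.1909]
orientation: [0.004, 0.499, 0.867, -0.002]
wrist_force: [-0.0, -8.7, 21.2]
finger_gap: -0.0002
grip_force: 2.8
```

Call:
apply_moves(rows=[{"xyz": [15,0,0],"turn": [0,0,0],"grip": 0},{"xyz": [32,0,0],"turn": [0,0,0],"grip": 0},{"xyz": [50,0,2],"turn": [0,0,0],"grip": 0},{"xyz": [68,0,6],"turn": [0,0,0],"grip": 0},{"xyz": [86,0,12],"turn": [0,0,0],"grip": 0},{"xyz": [104,0,18],"turn": [0,0,0],"grip": 0},{"xyz": [122,0,25],"turn": [0,0,0],"grip": 0},{"xyz": [138,0,30],"turn": [0,0,0],"grip": 0},{"xyz": [150,0,36],"turn": [0,0,0],"grip": 0},{"xyz": [150,0,36],"turn": [0,0,0],"grip": 0},{"xyz": [150,0,36],"turn": [0,0,0],"grip": 0},{"xyz": [150,0,36],"turn": [0,0,0],"grip": 0}])

```text
clock: 17.42
tcp_pos: [0.4861, -0.0209, 0.1523]
orientation: [0.0, 0.499, 0.866, -0.001]
wrist_force: [0.3, -0.1, 0.3]
finger_gap: 0.0001
grip_force: 0.0
```

```bash
python3 - <<'E'
from h import *
p,r,s=pose();print(p,s["wrist_force"].round(1),s["clock"])
o=np.array([.508,-.0311]);e=np.array([.5,-.866]);f=np.array([.866,.5])
print("stand coords",(p[:2]-o)@e,(p[:2]-o)@f)
a=cam("scene");cv2.imwrite("pics/a4.png",cv2.resize(a["color"],(800,600)))
W=pts(a);sx=(W[...,:2]-o)@e;sy=(W[...,:2]-o)@f;z=W[...,2]
m=(abs(sx)<.07)&(abs(sy)<.09)&(z<.07);A=np.c_[sx[m],sy[m],np.ones(m.sum())];print(m.sum(),np.linalg.lstsq(A,z[m],rcond=None)[0],np.percentile(z[m],[5,50,95]))
E
```

```text
[ 0.48614046 -0.02093905  0.1522678 ] [ 0.3 -0.1  0.3] 17.4167
stand coords -0.0197291522917635 -0.013849885507653271
2603 [-0.45370258 -1.99155396 -0.16801137] [-0.62733242  0.04225768  0.04541422]
```

View pics/a4.png

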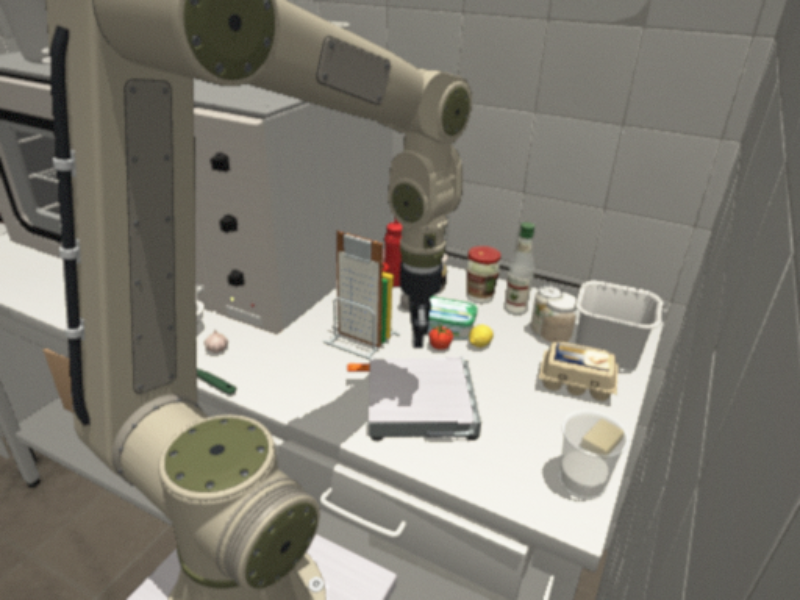

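The view shows the flap down over the tray (420,395), the clipboard upright in the rack (360,290) and the food in place. I'll lift clear and check that the flap is flat.

Call:
apply_moves(rows=[{"xyz": [0,0,-30],"turn": [0,0,0],"grip": 0},{"xyz": [0,0,-60],"turn": [0,0,0],"grip": 0},{"xyz": [0,0,-80],"turn": [0,0,0],"grip": 0},{"xyz": [0,0,-80],"turn": [0,0,0],"grip": 0},{"xyz": [0,0,-80],"turn": [0,0,0],"grip": 0}])

```text
clock: 17.88
tcp_pos: [0.4873, -0.0221, 0.2332]
orientation: [0.002, 0.5, 0.866, -0.0]
wrist_force: [0.5, -0.0, -0.2]
finger_gap: -0.0002
grip_force: 0.0
```

```bash
python3 - <<'E'
from h import *
o=np.array([.508,-.0311]);e=np.array([.5,-.866]);f=np.array([.866,.5])
for n in("scene","top"):
    a=cam(n);W=pts(a);sx=(W[...,:2]-o)@e;sy=(W[...,:2]-o)@f;z=W[...,2]
    m=(sx>-.1)&(sx<.07)&(abs(sy)<.085)&(z<.06)&(z>.03);A=np.c_[sx[m],sy[m],np.ones(m.sum())];print(n,m.sum(),np.linalg.lstsq(A,z[m],rcond=None)[0].round(4))
    m=(abs(W[...,0]-.62)<.012)&(abs(W[...,1]-.19)<.05)&(z<.3);print("board top z",np.nanpercentile(z[m],99.5) if m.any() else None)
E
```

```text
scene 1948 [-0.0012  0.0016  0.0433]
board top z 0.27132626064209914
top 1647 [-0.0011 -0.0013  0.0429]
board top z 0.2733417568034699
```

The flap is flat: its top is at 0.043 with a slope near 1 mrad. The clipboard is standing, so I'm handing in.

```bash
python3 -c "
from workcell import ticket
print(ticket.hand_in())"
```

```text
the job is handed in; nothing more can be done
None
```

I put the labelling station away and handed the job in at about 18 s on the robot's clock: clipboard upright in the rack's free slot, roll and marker flat in the tray, flap shut flat and the food where it was; the hand-in returned no verdict.

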